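# Raise the press guard and slide the bulb home

### The arm

A 6-joint arm with a two-finger parallel gripper is mounted at the origin on the work surface. World frame = base frame: x ahead of the robot, y to its left, z up, the work surface at z = 0. Lengths are in mm, angles in rad, forces in N, time in s.
With the tool pointing down it reaches from about 225 to 725 mm from the base axis. Payload 3.1 kg.
Tool frame: the origin (TCP) lies midway between the tips of the shut fingers; the grasp point (between the pads) lies 19 mm behind it; z points along the fingers, y is the line along which they close (so a half turn about z gives the same grasp; the last joint's range is limited). The gripper opens to 85 mm and grips with 20 to 120 N. Pads are 22 mm wide; open, the fingers measure 114 mm over their backs; the gripper's body (76 mm by 85 mm) begins 54 mm behind the grasp point. The pads swing forward as they close: fully open they stand 13 mm farther back than shut.
Start: joints at [-1.311, 0.048, 0.099, 1.622, 0, 1.443], TCP at [198.515, -486.014, 231.312] pointing down, gripper open.
Joint ranges: [-2.91, 2.91], [-0.99, 1.94], [-1.21, 1.42], [-2.12, 2.29], [-1.49, 1.47], [-3.14, 3.14]. Speed limits (rad/s): [2.79, 2.79, 3.14, 3.14, 3.14, 3.14].

### API

Orientations are given as a rotation vector (axis times angle).
In Python, from plant import env, viewer, workorder gives the robot as it stands.
- The arm moves only by the tool arm_command, never from a script. Its argument "moves" is a list of rows, each an object of numbers: "grip": the opening, from 0 (shut) to 1 (fully open); "dx", "dy", "dz": the shift along the tool's x, y, z in mm; "wx", "wy", "wz": the turn, a rotation vector about the tool's x, y, z in degrees. In form: [{"grip": .., "dx": .., "dy": .., "dz": .., "wx": .., "wy": .., "wz": ..}, ...]. A call has 1 to 10 rows; each row is the pose to reach, as a shift and turn from the pose commanded when the call began, along the tool's axes at that moment; what a row does not reach only later rows make up. A row lasts 1/10 s, in which the tool goes at most 50 mm and 8.59 degrees, less where a joint would pass 70% of its speed; a pose out of reach is approached as far as the arm can. A call with a gripper value outside its range is refused whole. The fingers move at their own pace and stop on an object; "force" is the grip in N (left out, the last holds). Time passes only in rows, so rows that repeat a pose let the fingers close. It gives the time, the measured TCP pose, the force, the opening and the grip force at its end, in the units of the state.
- env.observe(): the state, without advancing time (a new reading comes with each control period).
- viewer.snapshot(name): name is "side" or "top"; returns a dict with "pixels" (400x640x3 uint8, blue, green, red), "z_map" (400x640 float32, mm along the optical axis (not along the pixel's ray), 0 where there is no reading), "vertical_fov" (degrees; the focal length in pixels is half the picture's height over the tangent of half this angle, whatever the lens; pixels are square), "cx", "cy" (the principal point, pixels), "extrinsics" (4x4, takes a point from camera to world coordinates). Camera axes: x right, y up, looking along -z (the intrinsics and any distortion apply to the point x, -y, -z); pixel columns grow to the right and rows downward; lengths in mm; the calibration is good to about 2 mm. A picture is of the moment at which its call begins.
- workorder.job_done(): hands the job in; it is judged then, once.
Trained networks look in a picture, given as the dict that the camera call returned (one of the last four; its "shot" number tells which), for a name from the list of things; names that differ only in an ending like _2 or _b are one class to them, and where a whole thing is asked for, a point or a joint stands for the part that bears it (a point fixed in the world has none). Each returns a list of dicts, best first, with "confidence" (0 to 1); they miss things now and then, are a little off and sometimes report something else, mostly with a low value. They report only what shows in the picture. A call takes as long as a camera call.
- viewer.find_in(picture, thing): "point" ([x, y, z] in mm, in world coordinates, good to about 4 mm: the middle of the surface that is visible of it).
- viewer.spot_point(picture, thing): "point" ([x, y, z] in mm, in world coordinates, good to about 4 mm: a listed point, or the origin of a listed thing).
The state is a dict: "time_s": time; "joints": joint angles; "joint_vel": joint speeds; "effort": joint torques, N m; "ee_pos": TCP position; "tool_rot": TCP orientation; "force": force on the tool from outside, world axes, zero at the start; "moment": the same for the moment, N m; "finger_gap": opening from 0.0 (shut) to 1.0 (fully open); "grasp_force": force on a finger pad.
Only numpy, scipy, OpenCV 4.12 (cv2) and the standard library are available. Lean on these libraries where they do the work, as an engineer would, in place of code of your own. Each camera call takes 0.05 s, during which the arm holds its last target. There are 200 camera calls.

### The job

The swing-up guard of the green bench press is down. With the fingertips, push its yellow-and-black bar up past the balance point so that the guard stays fully raised by itself; then push the orange plate so that the shuttle slides fully home and carries its bulb under the ram, and move clear. Only push: take neither bar nor plate between the fingers, do not touch, lift or tip the bulb in the nest, do not push the shuttle in before the guard is up, and leave everything else where it stands.

Things in the scene. Friction and masses are not known exactly. Their poses are not given: they have to be found in the camera images.
- press: Green and dark-steel bench press, fixed. Origin: bench level (z = 0), below the middle of the guard's hinge line; +x is the way the shuttle is pushed (away from the robot, yaw up to 0.25 rad), y along the hinge line, z up. Base plate 20 mm high, x -180 to +180 mm, y +-135 mm. Guard posts at x = 0, y = +-92 mm, 145 mm high. Shuttle rails at y = +-48 mm, 36 mm high
- guard (a joint): Swing of the guard, rad. 0: down on its stop, side arms towards the robot and 25 degrees above level. Grows as the bar is pushed up; 1.169: fully raised, 2 degrees past upright, at its upper stop. Balances near 0.9: let go below that it falls shut; beyond, it falls open to the upper stop and stays. Takes about 1 to 2 N at the bar
- guard_bar (a point): Middle of the guard's round yellow-and-black bar, 18 mm thick, 244 mm long along the press's y, 180 mm from the hinge line; 206 mm above the bench when down, 310 raised. x axis from bar to hinge, y along the bar. Side arms 8 mm thick at y = +-107 mm; a clear 3 mm panel between them 40 to 110 mm from the hinge, open nearer the bar. Only the push plate (top 90 mm above the bench) is under the bar
- guard_hinge (a point): Middle of the guard's hinge line, 130 mm above the bench, above the press's origin. Steel-grey counterweights, 44 mm across and 20 mm thick, sit behind it at y = +-107 mm, 56 mm from the hinge line
- shuttle (a joint): Slide of the aluminium shuttle, m. 0: out, towards the robot (start); grows as it is pushed along the press's +x; 0.080: fully home against its stop, nest under the ram. Slides with about 1.5 N of friction and stays where it is left
- push_plate (a point): Centre of the upright orange push plate at the shuttle's robot-side end, 12 mm thick along the press's x, 70 mm wide along y, 55 mm high (35 to 90 mm above the bench; centre at 62 mm). With the shuttle out it stands at press x = -155 mm, almost straight below the lowered bar; home at -75 mm
- nest (a point): Centre of the floor of the white ring nest on the shuttle (50 mm across outside, 38 mm inside, 16 mm high), 35 mm above the bench, 130 mm behind the push plate
- bulb_mid (a point): The loose bulb body that stands upright in the nest: black and silver finned foot 34 mm across and 30 mm high, then a thin flat stem; 80 mm tall. This point is half-way up, on its axis, 40 mm above its underside (75 mm above the bench); z along the axis
- spare_a_mid (a point): Another such bulb standing on the bench to the right of the press (leave alone); the point is half-way up
- spare_b_mid (a point): A third such bulb standing on the bench to the right of the press (leave alone); the point is half-way up
- red_bin: Red open bin of screws, 160 x 110 x 60 mm, to the right; origin under its centre (leave alone)
- driver: Black electric screwdriver lying on the cardboard, 220 mm long and 38 mm thick, to the left; origin under its middle (leave alone)
- punch: Steel pin punch, 85 mm long and 10 mm thick, lying at the front right; origin under its middle (leave alone)
- spool: White spool, 64 mm across and 42 mm high, at the back left; origin under its centre (leave alone)
- ram_foot (a point): Centre of the underside of the press's ram, 155 mm above the bench, at press x = +55 mm, y = 0. Green head over it: press x +40 to +135 mm, y -35 to +185 mm, 240 to 330 mm above the bench; steel column 48 mm thick at press x +115, y +165 mm, 380 mm high

How it is judged:
By the outcome, as a careful person would: the job done as asked, in the order asked, and still so for the second after the job is handed in, with the robot touching nothing.
It also fails if it takes over 51 s, if anything falls off the work surface, if the arm or the gripper's body presses on something with over 40 N, if the wrist force passes 120 N, or if a joint passes its speed limit or range.

## Working session

There is one attempt and no reset: what is moved stays moved. The work goes in short steps, Python scripts to look and compute and a tool call to move; the robot and the scene stay as the last step left them, time stands still between calls to the robot, and variables do not carry over. Pictures are saved under pics/ and viewed, at most 10 in all, crops included, and the job is handed in when it is done.

Besides the shell and the picture viewer there is one more tool, called as name([rows], argument=value, ...), one row to a line, values as JSON. arm_command: Moves the arm, as the interface text tells. Its arguments: {"type":"object","properties":{"moves":{"type":"array"},"force":{"type":"number"}},"required":["moves"]}

```bash
mkdir -p pics
python3 - <<'E'
from plant import env, viewer, workorder
import cv2,numpy as np
s=env.observe();print(s['time_s'],s['ee_pos'],s['tool_rot'],s['force'])
ims=[]
for v in ('top','side'):
    p=viewer.snapshot(v);ims.append(p['pixels']);print(v,p['extrinsics'].round(2).tolist() if hasattr(p['extrinsics'],'round') else p['extrinsics'])
    for t in ['press','guard_bar','guard_hinge','push_plate','nest','bulb_mid','ram_foot','spare_a_mid','red_bin','punch','driver','spool']:
        for d in viewer.spot_point(p,t)[:2]: print(t,np.round(d['point']),round(d['confidence'],2))
cv2.imwrite('pics/a.png',cv2.resize(ims[0],(800,500)));cv2.imwrite('pics/b.png',cv2.resize(ims[1],(800,500)))
E
```

```text
0.0 [ 198.35317206 -485.42439244  230.13058549] [-3.08045907e+00 -6.04813291e-01  2.04971518e-04] [-0.94570263 -0.45966537  0.15107534]
top [[-0.02, 0.99, -0.11, 421.08], [-1.0, -0.02, -0.0, -51.48], [-0.01, 0.11, 0.99, 1667.17], [0.0, 0.0, 0.0, 1.0]]
guard_bar [543.  -8. 208.] 0.64
guard_hinge [703. -25. 128.] 0.83
nest [677. -22.  34.] 0.94
bulb_mid [683. -20.  77.] 0.37
ram_foot [758. -31. 155.] 0.67
spare_a_mid [ 655. -221.   42.] 0.54
red_bin [ 588. -453.    1.] 0.6
punch [ 457. -382.   -0.] 0.55
driver [457. 407.   3.] 0.9
spool [644. 416.  -3.] 0.57
spool [ 588. -454.    3.] 0.23
side [[0.93, 0.18, -0.31, 234.77], [-0.35, 0.53, -0.77, -1056.29], [0.02, 0.83, 0.55, 849.23], [0.0, 0.0, 0.0, 1.0]]
press [706. -26.   3.] 0.74
guard_bar [544.  -8. 206.] 0.87
guard_hinge [702. -23. 130.] 0.61
push_plate [552. -12.  60.] 0.89
nest [677. -21.  35.] 0.77
bulb_mid [682. -20.  77.] 0.55
bulb_mid [548.  -9.  60.] 0.33
ram_foot [759. -28. 156.] 0.66
spare_a_mid [ 653. -216.   39.] 0.51
punch [ 458. -386.   -3.] 0.64
driver [456. 408.   5.] 0.66
spool [643. 420.   4.] 0.44
spool [762. -30. 153.] 0.34
```

View pics/a.png

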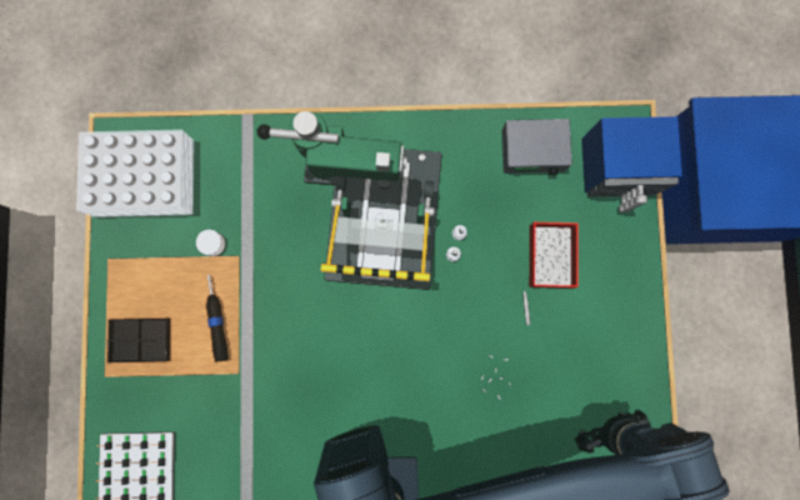

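View pics/b.png

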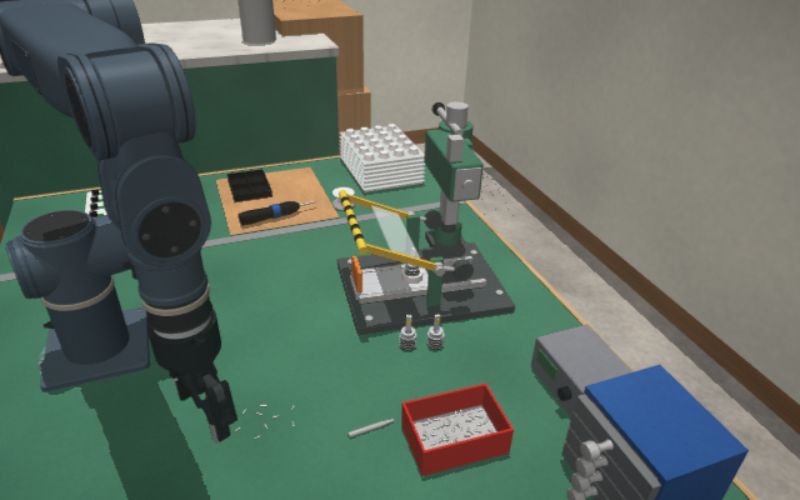

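The top view shows the press at about pixel (375,210), with the bar at (375,272) and clear space on the robot side. The side view shows the guard down and the orange plate at (357,275). The networks' points fit a press origin near (705,-25) with a yaw of about -0.1. I'll use closed fingers pitched 45° forward and down.

```bash
cat > h.py <<'E'
from plant import env, viewer, workorder
import numpy as np, cv2
from scipy.spatial.transform import Rotation as R
O=np.array([705.,-25,0]);PSI=-0.1
def W(xp,z,yp=0): return O+R.from_euler('z',PSI).apply([xp,yp,z])
def rot(p):  # pitch below horizontal, deg
    p=np.radians(p);c,s=np.cos(PSI),np.sin(PSI)
    z=np.array([np.cos(p)*c,np.cos(p)*s,-np.sin(p)]);y=np.array([s,-c,0])
    return R.from_matrix(np.c_[np.cross(y,z),y,z])
def rows(wps):
    s=env.observe();q=R.from_rotvec(s['tool_rot'])
    print('t',round(s['time_s'],2),'pos',s['ee_pos'].round(1),'pitchz',q.apply([0,0,1]).round(3),'F',np.round(s['force'],1))
    e=np.array(s['ee_pos'])-O;print('press',R.from_euler('z',-PSI).apply(e).round(1))
    for xp,z,p in wps:
        print((xp,z,p),q.inv().apply(W(xp,z)-s['ee_pos']).round(1),np.degrees((q.inv()*rot(p)).as_rotvec()).round(1))
E
python3 -c "
from h import *
rows([(-300,300,45),(-242,238,45)])"
```

```text
t 1.3 pos [ 198.5 -486.   231.3] pitchz [ 0. -0. -1.] F [ 0.2 -0.   0.1]
press [-457.9 -509.3  231.3]
(-300, 300, 45) [ 378.2 -375.9  -68.7] [-11.   44.1  26.5]
(-242, 238, 45) [ 429.4 -348.7   -6.7] [-11.   44.1  26.5]
```

arm_command([
  {"grip": 0,"dx": 38,"dy": -38,"dz": -7,"wx": -1,"wy": 4,"wz": 3},
  {"grip": 0,"dx": 76,"dy": -75,"dz": -14,"wx": -2,"wy": 9,"wz": 5},
  {"grip": 0,"dx": 113,"dy": -113,"dz": -21,"wx": -3,"wy": 13,"wz": 8},
  {"grip": 0,"dx": 151,"dy": -150,"dz": -27,"wx": -4,"wy": 18,"wz": 11},
  {"grip": 0,"dx": 189,"dy": -188,"dz": -34,"wx": -6,"wy": 22,"wz": 13},
  {"grip": 0,"dx": 227,"dy": -226,"dz": -41,"wx": -7,"wy": 26,"wz": 16},
  {"grip": 0,"dx": 265,"dy": -263,"dz": -48,"wx": -8,"wy": 31,"wz": 19},
  {"grip": 0,"dx": 303,"dy": -301,"dz": -55,"wx": -9,"wy": 35,"wz": 21},
  {"grip": 0,"dx": 340,"dy": -338,"dz": -62,"wx": -10,"wy": 40,"wz": 24},
  {"grip": 0,"dx": 378,"dy": -376,"dz": -69,"wx": -11,"wy": 44,"wz": 26.5},
])

```text
time_s: 2.3
ee_pos: [419.0, -72.0, 306.5]
tool_rot: [2.911, -0.117, 1.087]
force: [0.5, -1.5, 0.1]
finger_gap: 0.006
grasp_force: 0.0
```

```bash
python3 -c "
from h import *
rows([(-300,300,45),(-242,238,45)])"
```

```text
t 2.3 pos [419.  -72.  306.5] pitchz [ 0.653 -0.056 -0.755] F [ 0.5 -1.5  0.1]
press [-279.9  -75.3  306.5]
(-300, 300, 45) [-18.3 -75.7  -7.6] [-0.6  4.   0.9]
(-242, 238, 45) [-15.1 -74.8  77.3] [-0.6  4.   0.9]
```

arm_command([
  {"grip": 0},
  {"grip": 0},
  {"grip": 0},
])

```text
invalid input
```

```bash
python3 -c "
from h import *
rows([(-300,300,45),(-242,238,45),(-172,168,45)])
import cv2
for v in ('top','side'):
    p=viewer.snapshot(v)
    for t in ['guard_bar','guard_hinge','push_plate','press','ram_foot']:
        for d in viewer.spot_point(p,t)[:1]: print(v,t,np.round(d['point']),round(d['confidence'],2))
"
```

```text
t 2.3 pos [419.  -72.  306.5] pitchz [ 0.653 -0.056 -0.755] F [ 0.5 -1.5  0.1]
press [-279.9  -75.3  306.5]
(-300, 300, 45) [-18.3 -75.7  -7.6] [-0.6  4.   0.9]
(-242, 238, 45) [-15.1 -74.8  77.3] [-0.6  4.   0.9]
(-172, 168, 45) [ -8.2 -73.8 176. ] [-0.6  4.   0.9]
top guard_bar [541.  -8. 207.] 0.59
top guard_hinge [703. -27. 127.] 0.86
top push_plate [553.  -7.  60.] 0.79
top press [703. -26.   2.] 0.84
top ram_foot [757. -33. 155.] 0.78
side guard_bar [543.  -9. 205.] 0.55
side guard_hinge [705. -24. 131.] 0.73
side push_plate [551.  -8.  66.] 0.87
side press [706. -25.   2.] 0.68
side ram_foot [761. -32. 153.] 0.77
```

```bash
python3 -c "
from h import *
rows([(-300,300,45),(-242,238,45),(-172,168,45)])"
```

```text
t 2.9 pos [417.9 -74.3 306.6] pitchz [ 0.652 -0.057 -0.756] F [-0.6 -0.6  0.2]
press [-280.7  -77.7  306.6]
(-300, 300, 45) [-17.6 -78.   -7. ] [-0.5  4.1  1. ]
(-242, 238, 45) [-14.3 -77.3  77.8] [-0.5  4.1  1. ]
(-172, 168, 45) [ -7.1 -76.3 176.6] [-0.5  4.1  1. ]
```

arm_command([
  {"grip": 0,"dx": -9,"dy": -39,"dz": -4,"wx": 0,"wy": 2,"wz": 0.5},
  {"grip": 0,"dx": -18,"dy": -78,"dz": -7,"wx": -0.5,"wy": 4,"wz": 1},
  {"grip": 0,"dx": -16,"dy": -78,"dz": 35,"wx": -0.5,"wy": 4,"wz": 1},
  {"grip": 0,"dx": -14,"dy": -77,"dz": 78,"wx": -0.5,"wy": 4,"wz": 1},
  {"grip": 0,"dx": -12,"dy": -77,"dz": 111,"wx": -0.5,"wy": 4,"wz": 1},
  {"grip": 0,"dx": -10,"dy": -77,"dz": 144,"wx": -0.5,"wy": 4,"wz": 1},
  {"grip": 0,"dx": -8,"dy": -76,"dz": 176,"wx": -0.5,"wy": 4,"wz": 1},
  {"grip": 0,"dx": -8,"dy": -76,"dz": 176,"wx": -0.5,"wy": 4,"wz": 1},
  {"grip": 0,"dx": -8,"dy": -76,"dz": 176,"wx": -0.5,"wy": 4,"wz": 1},
])

```text
time_s: 3.8
ee_pos: [532.2, -6.6, 166.0]
tool_rot: [2.869, -0.141, 1.179]
force: [-0.7, -0.1, 0.6]
finger_gap: 0.001
grasp_force: 0.0
```

```bash
python3 -c "
from h import *
p=viewer.snapshot('side');cv2.imwrite('pics/c.png',cv2.resize(p['pixels'][120:300,180:460],(800,514)))
# TCP track: bar at theta -> bar+(0,-28)
wps=[]
for th in range(25,86,6):
    a=np.radians(th); wps.append((round(-180*np.cos(a)-1),round(130+180*np.sin(a)-28),45))
rows(wps)"
```

```text
t 3.85 pos [532.9  -6.5 168.2] pitchz [ 0.702 -0.068 -0.709] F [0.  0.6 0.5]
press [-173.1    1.2  168.2]
(-164, 178, 45) [13.3  1.2 -0.5] [-0.1  0.1  0.1]
(-155, 195, 45) [31.7  1.3 -6.2] [-0.1  0.1  0.1]
(-145, 210, 45) [49.4  1.3 -9.8] [-0.1  0.1  0.1]
(-133, 225, 45) [ 68.5   1.3 -11.9] [-0.1  0.1  0.1]
(-119, 238, 45) [ 87.6   1.3 -11.3] [-0.1  0.1  0.1]
(-104, 249, 45) [106.    1.4  -8.5] [-0.1  0.1  0.1]
(-88, 259, 45) [124.3   1.4  -4.3] [-0.1  0.1  0.1]
(-71, 268, 45) [142.7   1.4   1.3] [-0.1  0.1  0.1]
(-54, 274, 45) [159.    1.5   9.1] [-0.1  0.1  0.1]
(-35, 279, 45) [176.    1.5  18.9] [-0.1  0.1  0.1]
(-17, 281, 45) [190.2   1.6  30.2] [-0.1  0.1  0.1]
```

View pics/c.png

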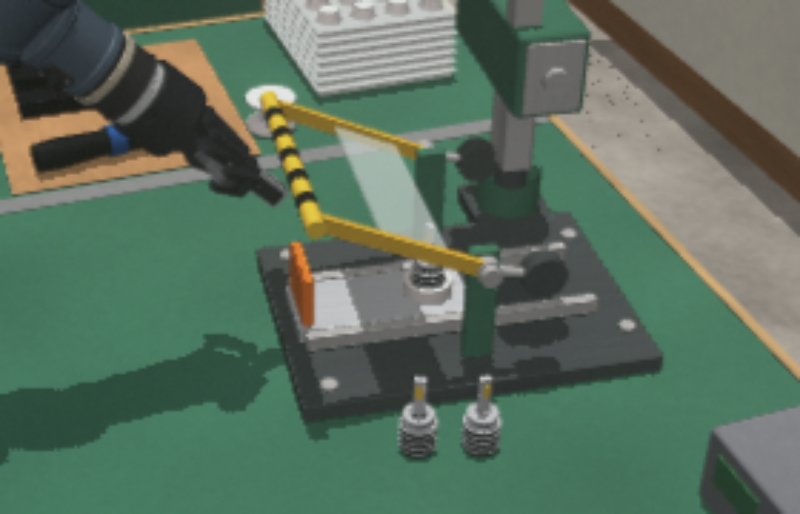

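The fingertips are at (280,198), just on the robot side of the bar at (300,180) and below it. I'll lift slowly and then check.

arm_command([
  {"grip": 0,"dx": 7,"dy": 1,"dz": 0},
  {"grip": 0,"dx": 14,"dy": 1,"dz": 0},
  {"grip": 0,"dx": 23,"dy": 1,"dz": -3},
  {"grip": 0,"dx": 32,"dy": 1,"dz": -6},
  {"grip": 0,"dx": 41,"dy": 1,"dz": -8},
  {"grip": 0,"dx": 50,"dy": 1,"dz": -10},
  {"grip": 0,"dx": 59,"dy": 1,"dz": -11},
  {"grip": 0,"dx": 68,"dy": 1,"dz": -12},
  {"grip": 0,"dx": 78,"dy": 1,"dz": -12},
  {"grip": 0,"dx": 87,"dy": 1,"dz": -11},
])

```text
invalid input
```

```bash
python3 -c "
from h import *
p=viewer.snapshot('side');cv2.imwrite('pics/d.png',cv2.resize(p['pixels'][90:300,180:460],(800,600)))
for d in viewer.spot_point(p,'guard_bar')[:1]: print(d)
wps=[]
for th in range(49,89,6):
    a=np.radians(th); wps.append((round(-180*np.cos(a)-1),round(130+180*np.sin(a)-28),45))
rows(wps)"
```

```text
{'point': [545.2, -3.2, 208.0], 'confidence': 0.61}
t 3.95 pos [533.5  -6.3 170.4] pitchz [ 0.705 -0.068 -0.706] F [-0.4  1.1  0.5]
press [-172.6    1.5  170.4]
(-119, 238, 45) [85.7  1.7 -9.9] [-0.2 -0.1  0.1]
(-104, 249, 45) [104.1   1.7  -7. ] [-0.2 -0.1  0.1]
(-88, 259, 45) [122.5   1.8  -2.8] [-0.2 -0.1  0.1]
(-71, 268, 45) [140.8   1.8   2.9] [-0.2 -0.1  0.1]
(-54, 274, 45) [157.1   1.9  10.7] [-0.2 -0.1  0.1]
(-35, 279, 45) [174.1   1.9  20.6] [-0.2 -0.1  0.1]
(-17, 281, 45) [188.2   2.   31.9] [-0.2 -0.1  0.1]
```

View pics/d.png

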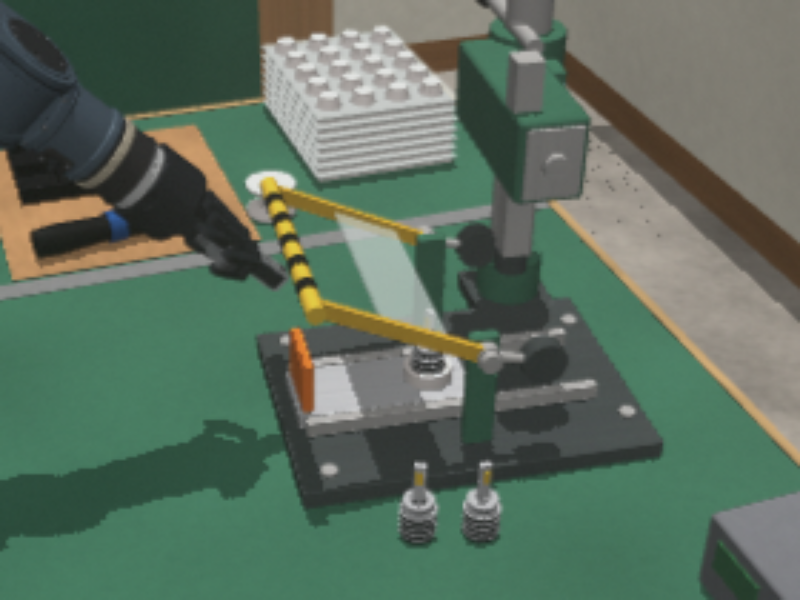

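The call was refused because every row needs all seven fields, so nothing moved. The guard is still down and the tips are at (275,278). I'll resend it.

arm_command([
  {"grip": 0,"dx": 7,"dy": 1,"dz": 0,"wx": 0,"wy": 0,"wz": 0},
  {"grip": 0,"dx": 14,"dy": 1,"dz": 0,"wx": 0,"wy": 0,"wz": 0},
  {"grip": 0,"dx": 23,"dy": 1,"dz": -3,"wx": 0,"wy": 0,"wz": 0},
  {"grip": 0,"dx": 32,"dy": 1,"dz": -6,"wx": 0,"wy": 0,"wz": 0},
  {"grip": 0,"dx": 41,"dy": 1,"dz": -8,"wx": 0,"wy": 0,"wz": 0},
  {"grip": 0,"dx": 50,"dy": 1,"dz": -10,"wx": 0,"wy": 0,"wz": 0},
  {"grip": 0,"dx": 59,"dy": 1,"dz": -11,"wx": 0,"wy": 0,"wz": 0},
  {"grip": 0,"dx": 68,"dy": 1,"dz": -12,"wx": 0,"wy": 0,"wz": 0},
  {"grip": 0,"dx": 78,"dy": 1,"dz": -12,"wx": 0,"wy": 0,"wz": 0},
  {"grip": 0,"dx": 87,"dy": 1,"dz": -11,"wx": 0,"wy": 0,"wz": 0},
])

```text
time_s: 4.95
ee_pos: [587.3, -11.7, 238.2]
tool_rot: [2.867, -0.137, 1.186]
force: [-0.5, -0.2, -0.8]
finger_gap: -0.002
grasp_force: 0.4
```

```bash
python3 -c "
from h import *
p=viewer.snapshot('side');cv2.imwrite('pics/e.png',cv2.resize(p['pixels'][90:300,180:460],(800,600)))
for d in viewer.spot_point(p,'guard_bar')[:1]: print(d)
wps=[]
for th in range(49,89,6):
    a=np.radians(th); wps.append((round(-180*np.cos(a)-1),round(130+180*np.sin(a)-28),45))
rows(wps)"
```

```text
{'point': [589.1, -13.7, 264.8], 'confidence': 0.94}
t 5.05 pos [588.  -11.9 239.3] pitchz [ 0.704 -0.067 -0.707] F [-2.5  0.5  0.1]
press [-117.7    1.4  239.3]
(-119, 238, 45) [-1.9  1.4  0. ] [-0.2 -0.   0.2]
(-104, 249, 45) [16.5  1.4  2.9] [-0.2 -0.   0.2]
(-88, 259, 45) [34.9  1.5  7.1] [-0.2 -0.   0.2]
(-71, 268, 45) [53.3  1.6 12.8] [-0.2 -0.   0.2]
(-54, 274, 45) [69.5  1.7 20.6] [-0.2 -0.   0.2]
(-35, 279, 45) [86.5  1.7 30.5] [-0.2 -0.   0.2]
(-17, 281, 45) [100.6   1.8  41.8] [-0.2 -0.   0.2]
```

View pics/e.png

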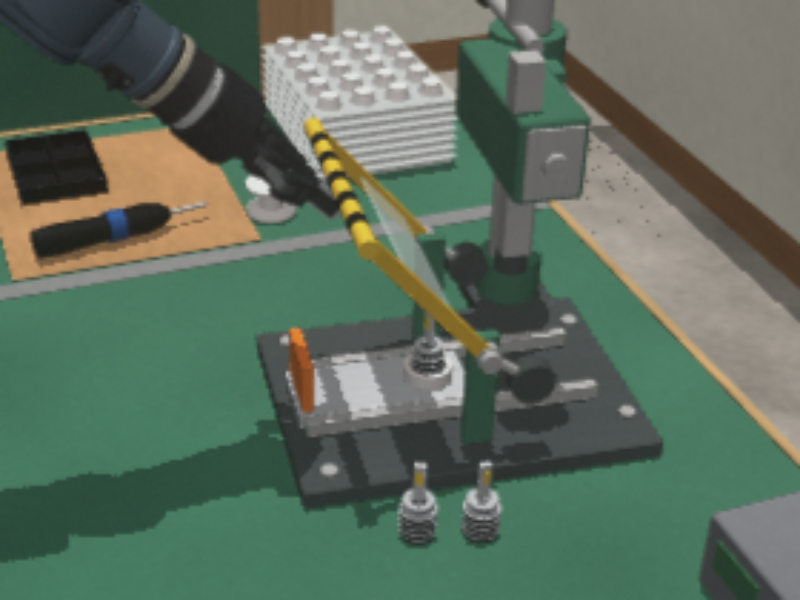

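The bar is rising on the tips (bar middle near (345,190)) and the shuttle hasn't moved. I'll continue over the balance point.

arm_command([
  {"grip": 0,"dx": 8,"dy": 1,"dz": 1,"wx": 0,"wy": 0,"wz": 0},
  {"grip": 0,"dx": 17,"dy": 1,"dz": 3,"wx": 0,"wy": 0,"wz": 0},
  {"grip": 0,"dx": 26,"dy": 1,"dz": 5,"wx": 0,"wy": 0,"wz": 0},
  {"grip": 0,"dx": 35,"dy": 1,"dz": 7,"wx": 0,"wy": 0,"wz": 0},
  {"grip": 0,"dx": 44,"dy": 1,"dz": 10,"wx": 0,"wy": 0,"wz": 0},
  {"grip": 0,"dx": 53,"dy": 1,"dz": 13,"wx": 0,"wy": 0,"wz": 0},
  {"grip": 0,"dx": 61,"dy": 1,"dz": 17,"wx": 0,"wy": 0,"wz": 0},
  {"grip": 0,"dx": 70,"dy": 1,"dz": 21,"wx": 0,"wy": 0,"wz": 0},
  {"grip": 0,"dx": 78,"dy": 1,"dz": 26,"wx": 0,"wy": 0,"wz": 0},
  {"grip": 0,"dx": 86,"dy": 1,"dz": 31,"wx": 0,"wy": 0,"wz": 0},
])

```text
time_s: 6.05
ee_pos: [669.6, -20.7, 275.9]
tool_rot: [2.868, -0.138, 1.184]
force: [-1.0, -0.0, 0.8]
finger_gap: -0.003
grasp_force: 0.0
```

arm_command([
  {"grip": 0,"dx": 6,"dy": 0,"dz": 5,"wx": 0,"wy": 0,"wz": 0},
  {"grip": 0,"dx": 6,"dy": 0,"dz": 5,"wx": 0,"wy": 0,"wz": 0},
  {"grip": 0,"dx": 6,"dy": 0,"dz": 5,"wx": 0,"wy": 0,"wz": 0},
  {"grip": 0,"dx": 6,"dy": 0,"dz": 5,"wx": 0,"wy": 0,"wz": 0},
])

```text
time_s: 6.45
ee_pos: [676.2, -21.4, 276.1]
tool_rot: [2.868, -0.138, 1.183]
force: [-0.5, 0.0, 0.5]
finger_gap: -0.001
grasp_force: 0.0
```

```bash
python3 -c "
from h import *
p=viewer.snapshot('side');cv2.imwrite('pics/f.png',cv2.resize(p['pixels'][60:300,140:460],(800,600)))
for t in ('guard_bar','push_plate'):
  for d in viewer.spot_point(p,t)[:1]: print(t,d)
rows([(-110,270,45),(-220,250,45),(-220,55,45)])"
```

```text
guard_bar {'point': [705.8, -25.4, 311.1], 'confidence': 0.58}
push_plate {'point': [548.4, -10.0, 60.5], 'confidence': 0.63}
t 6.6 pos [676.3 -21.4 276.4] pitchz [ 0.702 -0.067 -0.709] F [ 0.5 -1.   0.4]
press [-28.9   0.7 276.4]
(-110, 270, 45) [-62.    0.4 -52.6] [-0.2  0.1  0.2]
(-220, 250, 45) [-1.541e+02 -1.000e-01 -1.160e+02] [-0.2  0.1  0.2]
(-220, 55, 45) [-291.6    0.    22.2] [-0.2  0.1  0.2]
```

View pics/f.png

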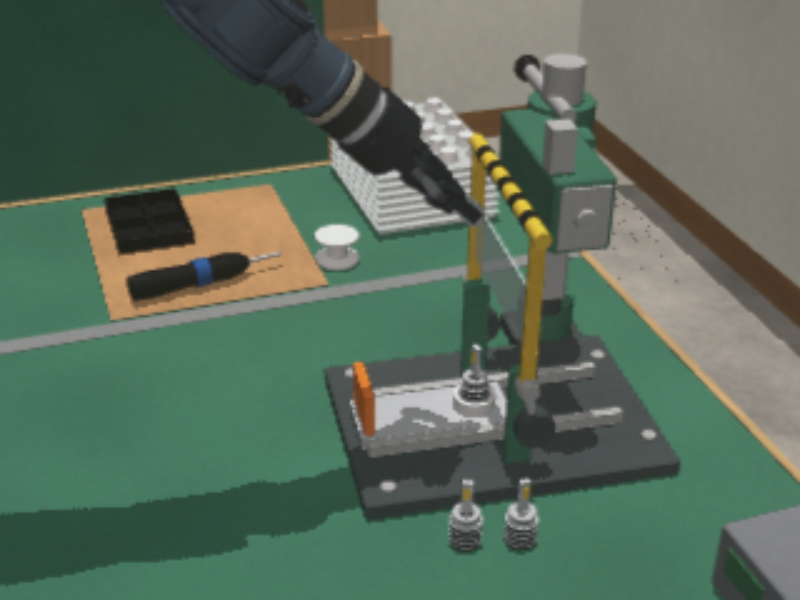

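The guard stands fully raised (bar at (510,190)) and clear of the fingers, and the shuttle is still out. I'll back off and go down in front of the plate.

arm_command([
  {"grip": 0,"dx": -38,"dy": 0,"dz": -29,"wx": 0,"wy": 0,"wz": 0},
  {"grip": 0,"dx": -76,"dy": 0,"dz": -58,"wx": 0,"wy": 0,"wz": 0},
  {"grip": 0,"dx": -115,"dy": 0,"dz": -87,"wx": 0,"wy": 0,"wz": 0},
  {"grip": 0,"dx": -154,"dy": 0,"dz": -116,"wx": 0,"wy": 0,"wz": 0},
  {"grip": 0,"dx": -182,"dy": 0,"dz": -88,"wx": 0,"wy": 0,"wz": 0},
  {"grip": 0,"dx": -210,"dy": 0,"dz": -60,"wx": 0,"wy": 0,"wz": 0},
  {"grip": 0,"dx": -238,"dy": 0,"dz": -32,"wx": 0,"wy": 0,"wz": 0},
  {"grip": 0,"dx": -265,"dy": 0,"dz": -5,"wx": 0,"wy": 0,"wz": 0},
  {"grip": 0,"dx": -292,"dy": 0,"dz": 22,"wx": 0,"wy": 0,"wz": 0},
  {"grip": 0,"dx": -292,"dy": 0,"dz": 22,"wx": 0,"wy": 0,"wz": 0},
])

```text
time_s: 7.6
ee_pos: [477.8, -1.5, 39.5]
tool_rot: [2.883, -0.14, 1.153]
force: [-1.6, 0.8, -2.3]
finger_gap: -0.002
grasp_force: 0.0
```

```bash
python3 -c "
from h import *
for v in ('side','top'):
  p=viewer.snapshot(v)
  for t in ('guard_bar','push_plate','bulb_mid','nest'):
    for d in viewer.spot_point(p,t)[:1]: print(t,d)
rows([(-180,55,45),(-165,55,45),(-85,55,45)])"
```

```text
guard_bar {'point': [708.9, -23.6, 309.2], 'confidence': 0.61}
push_plate {'point': [549.6, -6.1, 62.7], 'confidence': 0.83}
bulb_mid {'point': [704.5, -22.2, 130.8], 'confidence': 0.54}
nest {'point': [680.8, -24.0, 31.9], 'confidence': 0.96}
guard_bar {'point': [708.2, -26.9, 313.3], 'confidence': 0.81}
push_plate {'point': [550.5, -8.0, 59.9], 'confidence': 0.97}
bulb_mid {'point': [683.9, -18.6, 76.6], 'confidence': 0.39}
nest {'point': [678.9, -23.1, 34.0], 'confidence': 0.8}
t 8.1 pos [487.2  -3.2  57.7] pitchz [ 0.705 -0.067 -0.706] F [ 0.5 -0.2  0.1]
press [-2.189e+02 -1.000e-01  5.770e+01]
(-180, 55, 45) [25.6  0.1 29.4] [-0.2 -0.1  0.2]
(-165, 55, 45) [36.1  0.2 40. ] [-0.2 -0.1  0.2]
(-85, 55, 45) [92.7  0.5 96.7] [-0.2 -0.1  0.2]
```

arm_command([
  {"grip": 0,"dx": 13,"dy": 0,"dz": 15,"wx": 0,"wy": 0,"wz": 0},
  {"grip": 0,"dx": 25,"dy": 0,"dz": 28,"wx": 0,"wy": 0,"wz": 0},
  {"grip": 0,"dx": 28,"dy": 0,"dz": 31,"wx": 0,"wy": 0,"wz": 0},
  {"grip": 0,"dx": 31,"dy": 0,"dz": 34,"wx": 0,"wy": 0,"wz": 0},
  {"grip": 0,"dx": 34,"dy": 0,"dz": 37,"wx": 0,"wy": 0,"wz": 0},
  {"grip": 0,"dx": 37,"dy": 0,"dz": 40,"wx": 0,"wy": 0,"wz": 0},
  {"grip": 0,"dx": 41,"dy": 0,"dz": 44,"wx": 0,"wy": 0,"wz": 0},
  {"grip": 0,"dx": 45,"dy": 0,"dz": 48,"wx": 0,"wy": 0,"wz": 0},
  {"grip": 0,"dx": 49,"dy": 0,"dz": 52,"wx": 0,"wy": 0,"wz": 0},
  {"grip": 0,"dx": 53,"dy": 0,"dz": 56,"wx": 0,"wy": 0,"wz": 0},
])

```text
time_s: 9.1
ee_pos: [563.0, -10.7, 52.4]
tool_rot: [2.867, -0.138, 1.183]
force: [-3.0, -1.3, 0.2]
finger_gap: 0.005
grasp_force: 1.0
```

arm_command([
  {"grip": 0,"dx": 3,"dy": 0,"dz": 3,"wx": 0,"wy": 0,"wz": 0},
  {"grip": 0,"dx": 6,"dy": 0,"dz": 6,"wx": 0,"wy": 0,"wz": 0},
  {"grip": 0,"dx": 9,"dy": 0,"dz": 9,"wx": 0,"wy": 0,"wz": 0},
  {"grip": 0,"dx": 13,"dy": 0,"dz": 13,"wx": 0,"wy": 0,"wz": 0},
  {"grip": 0,"dx": 17,"dy": 0,"dz": 17,"wx": 0,"wy": 0,"wz": 0},
  {"grip": 0,"dx": 20,"dy": 0,"dz": 20,"wx": 0,"wy": 0,"wz": 0},
  {"grip": 0,"dx": 23,"dy": 0,"dz": 23,"wx": 0,"wy": 0,"wz": 0},
  {"grip": 0,"dx": 25,"dy": 0,"dz": 25,"wx": 0,"wy": 0,"wz": 0},
  {"grip": 0,"dx": 27,"dy": 0,"dz": 27,"wx": 0,"wy": 0,"wz": 0},
  {"grip": 0,"dx": 28,"dy": 0,"dz": 28,"wx": 0,"wy": 0,"wz": 0},
])

```text
time_s: 10.1
ee_pos: [602.4, -14.1, 52.5]
tool_rot: [2.868, -0.137, 1.184]
force: [-1.4, -0.4, 0.7]
finger_gap: 0.003
grasp_force: 0.8
```

```bash
python3 -c "
from h import *
for v in ('top','side'):
  p=viewer.snapshot(v)
  for t in ('guard_bar','push_plate','bulb_mid','nest','ram_foot'):
    for d in viewer.spot_point(p,t)[:1]: print(t,d)
cv2.imwrite('pics/g.png',cv2.resize(p['pixels'][60:300,140:460],(800,600)))
rows([(-92,55,45),(-88,55,45),(-82,55,45)])"
```

```text
guard_bar {'point': [713.7, -22.6, 310.9], 'confidence': 0.81}
push_plate {'point': [617.4, -14.1, 62.7], 'confidence': 0.78}
bulb_mid {'point': [746.6, -31.9, 77.5], 'confidence': 0.47}
nest {'point': [742.5, -30.2, 35.4], 'confidence': 0.78}
ram_foot {'point': [756.9, -29.5, 153.3], 'confidence': 0.95}
guard_bar {'point': [714.1, -25.8, 310.6], 'confidence': 0.66}
push_plate {'point': [616.8, -13.6, 61.6], 'confidence': 0.93}
bulb_mid {'point': [759.7, -30.9, 154.7], 'confidence': 0.48}
nest {'point': [744.8, -30.1, 35.0], 'confidence': 0.84}
ram_foot {'point': [759.4, -29.3, 156.2], 'confidence': 0.82}
t 10.7 pos [602.2 -14.1  52.7] pitchz [ 0.703 -0.067 -0.709] F [-0.1 -1.2  0.1]
press [-103.4    0.6   52.7]
(-92, 55, 45) [9.7 0.6 6.4] [-0.2  0.1  0.2]
(-88, 55, 45) [12.5  0.7  9.2] [-0.2  0.1  0.2]
(-82, 55, 45) [16.8  0.7 13.4] [-0.2  0.1  0.2]
```

View pics/g.png

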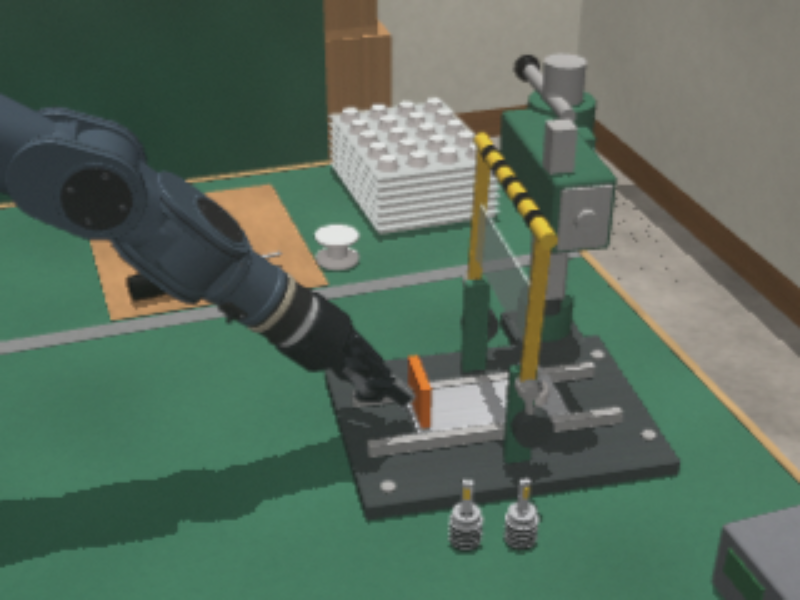

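The plate is at about 67 of 80 mm and the guard is still up. I'll push the rest slowly while watching the force.

arm_command([
  {"grip": 0,"dx": 1,"dy": 0,"dz": 1,"wx": 0,"wy": 0,"wz": 0},
  {"grip": 0,"dx": 2,"dy": 0,"dz": 2,"wx": 0,"wy": 0,"wz": 0},
  {"grip": 0,"dx": 3,"dy": 0,"dz": 3,"wx": 0,"wy": 0,"wz": 0},
  {"grip": 0,"dx": 4,"dy": 0,"dz": 4,"wx": 0,"wy": 0,"wz": 0},
  {"grip": 0,"dx": 5,"dy": 0,"dz": 5,"wx": 0,"wy": 0,"wz": 0},
  {"grip": 0,"dx": 6,"dy": 0,"dz": 6,"wx": 0,"wy": 0,"wz": 0},
  {"grip": 0,"dx": 7,"dy": 0,"dz": 7,"wx": 0,"wy": 0,"wz": 0},
  {"grip": 0,"dx": 8,"dy": 0,"dz": 8,"wx": 0,"wy": 0,"wz": 0},
  {"grip": 0,"dx": 9,"dy": 0,"dz": 9,"wx": 0,"wy": 0,"wz": 0},
  {"grip": 0,"dx": 9,"dy": 0,"dz": 9,"wx": 0,"wy": 0,"wz": 0},
])

```text
time_s: 11.7
ee_pos: [615.0, -15.4, 52.4]
tool_rot: [2.868, -0.137, 1.184]
force: [0.5, -0.1, 0.1]
finger_gap: -0.004
grasp_force: 0.0
```

arm_command([
  {"grip": 0,"dx": 0.7,"dy": 0,"dz": 0.7,"wx": 0,"wy": 0,"wz": 0},
  {"grip": 0,"dx": 1.4,"dy": 0,"dz": 1.4,"wx": 0,"wy": 0,"wz": 0},
  {"grip": 0,"dx": 2,"dy": 0,"dz": 2,"wx": 0,"wy": 0,"wz": 0},
])

```text
time_s: 12.0
ee_pos: [617.6, -15.6, 52.3]
tool_rot: [2.868, -0.138, 1.184]
force: [-1.8, 0.4, 0.7]
finger_gap: -0.001
grasp_force: 0.8
```

arm_command([
  {"grip": 0,"dx": 0.7,"dy": 0,"dz": 0.7,"wx": 0,"wy": 0,"wz": 0},
  {"grip": 0,"dx": 1.4,"dy": 0,"dz": 1.4,"wx": 0,"wy": 0,"wz": 0},
  {"grip": 0,"dx": 1.4,"dy": 0,"dz": 1.4,"wx": 0,"wy": 0,"wz": 0},
])

```text
time_s: 12.3
ee_pos: [618.3, -15.7, 52.0]
tool_rot: [2.869, -0.138, 1.18]
force: [-21.6, 1.6, 14.0]
finger_gap: 0.001
grasp_force: 11.0
```

arm_command([
  {"grip": 0,"dx": 0.7,"dy": 0,"dz": 0.7,"wx": 0,"wy": 0,"wz": 0},
  {"grip": 0,"dx": 1.4,"dy": 0,"dz": 1.4,"wx": 0,"wy": 0,"wz": 0},
  {"grip": 0,"dx": 1.4,"dy": 0,"dz": 1.4,"wx": 0,"wy": 0,"wz": 0},
])

```text
time_s: 12.6
ee_pos: [618.7, -15.6, 51.7]
tool_rot: [2.871, -0.138, 1.175]
force: [-48.4, 3.1, 30.6]
finger_gap: 0.003
grasp_force: 24.2
```

The force rise shows the shuttle is on its stop. I'll back off now.

arm_command([
  {"grip": 0,"dx": -3,"dy": 0,"dz": -3,"wx": 0,"wy": 0,"wz": 0},
  {"grip": 0,"dx": -15,"dy": 0,"dz": -15,"wx": 0,"wy": 0,"wz": 0},
  {"grip": 0,"dx": -35,"dy": 0,"dz": -40,"wx": 0,"wy": 0,"wz": 0},
  {"grip": 0,"dx": -60,"dy": 0,"dz": -70,"wx": 0,"wy": 0,"wz": 0},
  {"grip": 0,"dx": -80,"dy": 0,"dz": -110,"wx": 0,"wy": 0,"wz": 0},
  {"grip": 0,"dx": -90,"dy": 0,"dz": -150,"wx": 0,"wy": 0,"wz": 0},
  {"grip": 0,"dx": -95,"dy": 0,"dz": -190,"wx": 0,"wy": 0,"wz": 0},
  {"grip": 0,"dx": -95,"dy": 0,"dz": -190,"wx": 0,"wy": 0,"wz": 0},
  {"grip": 0,"dx": -95,"dy": 0,"dz": -190,"wx": 0,"wy": 0,"wz": 0},
])

```text
time_s: 13.5
ee_pos: [476.8, 9.8, 121.9]
tool_rot: [2.883, -0.142, 1.128]
force: [0.2, -0.4, -0.1]
finger_gap: -0.002
grasp_force: 0.0
```

```bash
python3 -c "
from h import *
for v in ('top','side'):
  p=viewer.snapshot(v)
  for t in ('guard_bar','push_plate','bulb_mid','nest','ram_foot'):
    for d in viewer.spot_point(p,t)[:1]: print(t,d)
cv2.imwrite('pics/i.png',cv2.resize(p['pixels'][60:300,140:460],(800,600)))
rows([])"
```

```text
guard_bar {'point': [711.6, -26.0, 309.1], 'confidence': 0.56}
push_plate {'point': [632.4, -19.8, 63.2], 'confidence': 0.81}
bulb_mid {'point': [760.6, -31.7, 79.0], 'confidence': 0.58}
nest {'point': [757.2, -33.2, 35.1], 'confidence': 0.97}
ram_foot {'point': [757.3, -31.2, 151.8], 'confidence': 0.71}
guard_bar {'point': [711.0, -27.0, 311.0], 'confidence': 0.93}
push_plate {'point': [632.1, -20.7, 61.7], 'confidence': 0.68}
bulb_mid {'point': [456.4, 407.3, 4.9], 'confidence': 0.68}
nest {'point': [757.9, -34.2, 32.0], 'confidence': 0.95}
ram_foot {'point': [761.0, -29.9, 157.1], 'confidence': 0.81}
t 14.1 pos [475.5   9.6 118.9] pitchz [ 0.672 -0.073 -0.737] F [-0.6 -0.1 -0.4]
press [-231.8   11.5  118.9]
```

View pics/i.png

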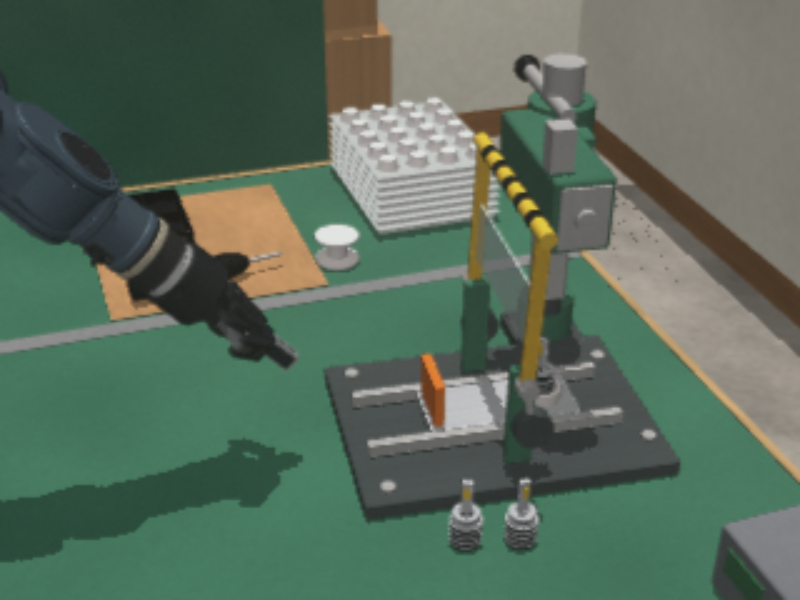

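The guard is up (bar at (515,190)), the plate is home at (432,392) with the nest under the ram (network points agree), the spares haven't moved, and the gripper is clear at (290,355).

```bash
python3 -c "
from h import *
print(workorder.job_done())"
```

```text
the job is handed in; nothing more can be done
None
```

The guard is fully raised and staying up by itself, the shuttle is home against its stop with the bulb under the ram, the arm is clear, and the job is handed in at about 14 s; no verdict was returned.

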